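# Make up a 26 mm packing in the grinding vice

### The job

Make up a 26 mm packing from two plates: one already stands loose in the grinding vice, so feel its thickness between the fingers, find by feel the plate in the wooden rack that brings the two to 26 mm together, and set that one down gently upright on the vice bed beside the first, square to the jaws and about central in them. Then push the moving jaw up by its back so that it slides the two plates together against the fixed jaw, and hold them nipped for about a second with a firm but not hard push (the plates squeezed with roughly 10 to 25 N) so that no gap is left, and let go. Leave the other plates standing in their places and do not disturb anything else on the bench.

Things in the scene. Friction and masses are not known exactly. Their poses are not given: they have to be found in the camera images.
- vice: steel grinding vice bolted to the bench, 210 long, 90 wide; its flat bed is 40 above the bench. Origin: on the bench, centre of the throat; x runs along the jaw travel, towards the moving jaw; z up. The fixed jaw's gripping face is at x = -60, the jaws are 90 wide (y = -45 to 45) and both reach up to 72.5 above the bench, so a plate on the bed (top at 100) stands 27 clear of them
- jaw (a joint): travel of the vice's moving jaw in m: 0 = wide open (105 mm between the gripping faces), growing as it closes: opening between the gripping faces = 0.105 - value; starts between 0 and 0.02. It is 40 thick along the travel, slides with about 3 N of drag and stays where it is pushed (each plate it slides along adds 2 to 4 N, so the push shows little more than 10 N before anything is really nipped); there is no handle: it is pushed by its back face
- jaw_back (a point): centre of the moving jaw's back face (the face to push, 90 wide, 32 high, pushed towards the vice's -x); 16 above the bed. Behind it the bed is flat and free
- rack: wooden rack, 190 x 100 x 30, with three slots across it (22 wide, 104 long, 12 deep, 55 apart along its x, floors 18 above the bench); one plate stands loosely in each, 48 clear of the wood; origin: centre of its underside
- plate_1: ground steel plate on its long edge: 80 long (y), 60 high (z), 9, 13 or 17 thick (x; not told which: feel it, a reading may be 1 mm off), 0.32 to 0.61 kg; origin: centre of its underside. Plates 1 to 3 are one of each thickness: one stands on the vice bed, 1 to 9 clear of the fixed jaw, two wait on a wooden block (40 high) behind that jaw, in changing order
- plate_2: ground steel plate on its long edge: 80 long (y), 60 high (z), 9, 13 or 17 thick (x; not told which: feel it, a reading may be 1 mm off), 0.32 to 0.61 kg; origin: centre of its underside. Plates 1 to 3 are one of each thickness: one stands on the vice bed, 1 to 9 clear of the fixed jaw, two wait on a wooden block (40 high) behind that jaw, in changing order
- plate_3: ground steel plate on its long edge: 80 long (y), 60 high (z), 9, 13 or 17 thick (x; not told which: feel it, a reading may be 1 mm off), 0.32 to 0.61 kg; origin: centre of its underside. Plates 1 to 3 are one of each thickness: one stands on the vice bed, 1 to 9 clear of the fixed jaw, two wait on a wooden block (40 high) behind that jaw, in changing order
- plate_4: ground steel plate on its long edge: 80 long (y), 60 high (z), 9, 13 or 17 thick (x; not told which: feel it, a reading may be 1 mm off), 0.32 to 0.61 kg; origin: centre of its underside. Plates 4 to 6 stand in the rack, one of each thickness, in changing order
- plate_5: ground steel plate on its long edge: 80 long (y), 60 high (z), 9, 13 or 17 thick (x; not told which: feel it, a reading may be 1 mm off), 0.32 to 0.61 kg; origin: centre of its underside. Plates 4 to 6 stand in the rack, one of each thickness, in changing order
- plate_6: ground steel plate on its long edge: 80 long (y), 60 high (z), 9, 13 or 17 thick (x; not told which: feel it, a reading may be 1 mm off), 0.32 to 0.61 kg; origin: centre of its underside. Plates 4 to 6 stand in the rack, one of each thickness, in changing order
- hex_key: bystander: black T-handle hex key lying beside the vice on the robot's side, 150 long, 16 high
- square: bystander: engineer's square lying beyond the vice, stock 100 x 20 x 16
- vee_block: bystander: dark steel vee block beyond the vice, 50 x 45 x 36
- hammer: bystander: hammer lying beyond the rack, 240 long
- micrometer: bystander: micrometer lying on the robot's side of the rack, about 120 long, 16 high
- oil_can: bystander: blue can, 44 across, 110 high, standing beyond the middle of the bench
Things that resemble listed ones, but are neither listed nor needed, are in the scene too. Several things have the shape of the vice; the one meant has the colours described above.

How it is judged:
By the outcome, as a careful person would: the job done as asked, in the order asked, and still so for the second after the job is handed in, with the robot touching nothing.
It also fails if it takes over 72 s, if anything falls off the work surface, if the arm or the gripper's body presses on something with over 40 N, if the wrist force passes 120 N, or if a joint passes its speed limit or range.

### The arm

A 7-joint arm with a two-finger parallel gripper is mounted at the origin on the work surface. World frame = base frame: x ahead of the robot, y to its left, z up, the work surface at z = 0. Lengths are in m, angles in rad, forces in N, time in s.
With the tool pointing down it reaches from about 0.4 to 0.85 m from the base axis. Payload 10.4 kg.
Tool frame: the origin (TCP) lies on the centre line of the jaws, within the pads' length; the fingertips stand 14 mm ahead of it and the grasp point (between the pads) lies 5 mm behind it (tip_reach is the z of the fingertips in the tool frame, in m); z points along the fingers, x is the direction in which the jaws open and shut, and the axes are right-handed (so a half turn about z gives the same grasp; the last joint's range is limited). The gripper opens to 87 mm and grips with 3 to 60 N. Pads are 19 mm wide; open, the fingers measure 117 mm over their backs; the gripper's body (75 mm by 190 mm) begins 51 mm behind the grasp point.
Start: joints at [-1.234, 0.332, -0.065, 1.46, 0.022, 1.35, -0.088], TCP at [0.22, 0.585, 0.237] pointing down, gripper open.
Joint ranges: [-2.6, 2.6], [-0.5, 2.12], [-1.47, 1.34], [0.16, 2.42], [-1.27, 4.41], [0.06, 2.06], [-2.6, 2.6]. Speed limits (rad/s): [2.22, 2.22, 2.79, 2.79, 3.14, 3.14, 3.14].

### API

Orientations are given as a unit quaternion [x, y, z, w].
In Python, from bench import * gives the robot as it stands.
- The arm moves only by the tool carry_out, never from a script. Its argument "rows" is a list of rows, each a list of 5 numbers: the closure, from -1 (fully open) to 1 (shut), so that 0 is half open, then the shift along the tool's x, y, z in units of 30 mm (1.0 is 30 mm), then the turn about the tool's z in units of 5 degrees (1.0 is 5 degrees). In form: [[jaw, x, y, z, turn], ...]. A call has 1 to 20 rows; each row shifts and turns the pose as measured when the row begins, along the tool's axes as they then stand; what a row does not reach is not made up. A row lasts 1/12 s, in which the tool goes at most 41.7 mm and 7.16 degrees, less where a joint would pass 70% of its speed; a pose out of reach is approached as far as the arm can. A call is refused whole if a number of a shift passes 1 or a number of a turn 1, either way. A call with a gripper value outside its range is refused whole. The fingers move at their own pace and stop on an object; "force" is the grip in N (left out, the last holds). Time passes only in rows, so rows that do not move let the fingers close. It gives the time, the measured TCP pose, the force and the opening at its end, in the units of the state.
- read_state(): the state, without advancing time (a new reading comes with each control period).
- camera(name): name is "scene" or "top" or "wrist"; returns the picture (400x640x3 uint8, blue, green, red); there is no depth.
- camera_info(name): a dict with "fx", "fy", "cx", "cy" (pixels), "extrinsics" (4x4, takes a point from camera to world coordinates); the wrist camera has in their place "tool_from_camera" (4x4, takes a point from camera to tool coordinates, whose origin is the TCP and whose axes are the tool frame's). Camera axes: x right, y down, z forward; pixel columns grow to the right and rows downward; lengths in m; the calibration is good to about 2 mm. A picture is of the moment at which its call begins: read the wrist's pose just before it. camera_info takes no time and is no camera call.
- close_job(): hands the job in, once; it reports no verdict.
Trained networks look in the newest picture that a camera, given by its name, has taken for a name from the list of things; names that differ only in an ending like _2 or _b are one class to them, and where a whole thing is asked for, a point or a joint stands for the part that bears it (a point fixed in the world has none). Each returns a list of dicts, best first, with "conf" (0 to 1); they miss things now and then, are a little off and sometimes report something else, mostly with a low value. They report only what shows in the picture. A call takes as long as a camera call. They do not tell look-alikes from the thing itself.
- recognise(query, camera): "box" ([centre column, centre row, width, height] in pixels, round what is visible of it).
- silhouettes(query, camera): "mask" (400x640 bool, what is visible of it) and "box" ([centre column, centre row, width, height] in pixels, round what is visible of it).
- pinpoint(query, camera): "xy" ([column, row] in pixels: a listed point, or the origin of a listed thing).
The state is a dict: "time": time; "joint_positions": joint angles; "joint_vel": joint speeds; "joint_torque": joint torques, N m; "ee_pos": TCP position; "eef_rot": TCP orientation; "ft_force": force on the tool from outside, world axes, zero at the start; "torque": the same for the moment, N m; "width": finger opening in m.
Only numpy, scipy, OpenCV 4.12 (cv2) and the standard library are available. Lean on these libraries where they do the work, as an engineer would, in place of code of your own. Each camera call takes 0.05 s, during which the arm holds its last target. There are 200 camera calls.

## Working session

There is one attempt and no reset: what is moved stays moved. The work goes in short steps, Python scripts to look and compute and a tool call to move; the robot and the scene stay as the last step left them, time stands still between calls to the robot, and variables do not carry over. Pictures are saved under pics/ and viewed, about 8 in all and at most 12, crops included, and the job is handed in when it is done.

Besides the shell and the picture viewer there is one more tool, called after "Call:" by a JSON object that holds its "method" and its "body", one argument or row to a line. carry_out: Moves the arm, as the interface text tells. Its arguments: {"type":"object","properties":{"rows":{"type":"array","items":{"type":"array","items":{"type":"number"}}},"force":{"type":"number"}},"required":["rows"]}

```bash
mkdir -p pics; ls
python3 - <<'E'
from bench import *
import cv2,numpy as np
s=read_state(); print({k:np.round(v,3).tolist() for k,v in s.items()})
for n in ["top","scene"]:
    im=camera(n); cv2.imwrite(f"pics/{n}1.png",im); i=camera_info(n); print(n,i["fx"],i["cx"],i["cy"],np.round(i["extrinsics"],3).tolist())
    for q in ["vice","rack","plate_1","jaw_back"]:
        for d in recognise(q,n)[:8]: print(q,np.round(d["box"]).tolist(),round(d["conf"],2))
print(np.round(camera_info("wrist")["tool_from_camera"],3).tolist(), camera_info("wrist")["fx"])
E
```

```text
pics
{'time': 0.0, 'joint_positions': [-1.234, 0.333, -0.065, 1.461, 0.022, 1.35, -0.088], 'joint_vel': [-0.001, 0.0, 0.0, 0.002, 0.0, 0.001, 0.001], 'joint_torque': [-0.001, -62.325, 0.025, -38.99, -0.061, 0.04, 0.0], 'ee_pos': [0.22, 0.585, 0.236], 'eef_rot': [0.822, 0.569, -0.001, 0.0], 'ft_force': [-0.072, -0.522, -0.046], 'torque': [0.003, -0.029, 0.039], 'width': 0.087}
top 420.1280623195086 320.90967319460276 200.5464965669343 [[0.017, -0.995, 0.096, 0.388], [-1.0, -0.019, -0.015, -0.025], [0.017, -0.096, -0.995, 1.205], [0.0, 0.0, 0.0, 1.0]]
vice [192.0, 294.0, 84.0, 56.0] 0.87
vice [442.0, 265.0, 83.0, 54.0] 0.85
vice [359.0, 179.0, 74.0, 48.0] 0.76
vice [334.0, 140.0, 22.0, 18.0] 0.55
rack [235.0, 178.0, 72.0, 41.0] 0.74
plate_1 [233.0, 176.0, 12.0, 32.0] 0.87
plate_1 [376.0, 172.0, 13.0, 33.0] 0.78
plate_1 [212.0, 179.0, 11.0, 35.0] 0.78
plate_1 [252.0, 173.0, 9.0, 32.0] 0.78
plate_1 [408.0, 170.0, 14.0, 33.0] 0.61
plate_1 [428.0, 172.0, 10.0, 30.0] 0.53
jaw_back [423.0, 267.0, 21.0, 35.0] 0.94
jaw_back [168.0, 293.0, 17.0, 38.0] 0.85
jaw_back [337.0, 178.0, 15.0, 36.0] 0.83
jaw_back [214.0, 176.0, 9.0, 33.0] 0.56
scene 410.3197548330191 321.0388048463991 200.61338189558896 [[0.755, 0.544, -0.367, 0.941], [0.656, -0.617, 0.435, -0.581], [0.011, -0.569, -0.822, 1.04], [0.0, 0.0, 0.0, 1.0]]
vice [333.0, 103.0, 59.0, 54.0] 0.89
vice [196.0, 246.0, 82.0, 78.0] 0.81
vice [321.0, 239.0, 71.0, 74.0] 0.62
rack [390.0, 174.0, 57.0, 42.0] 0.93
plate_1 [312.0, 242.0, 28.0, 30.0] 0.88
plate_1 [287.0, 270.0, 25.0, 28.0] 0.82
plate_1 [403.0, 150.0, 29.0, 21.0] 0.76
plate_1 [277.0, 284.0, 26.0, 30.0] 0.73
plate_1 [382.0, 171.0, 23.0, 23.0] 0.69
jaw_back [212.0, 225.0, 30.0, 30.0] 0.96
jaw_back [346.0, 89.0, 28.0, 20.0] 0.67
jaw_back [332.0, 220.0, 31.0, 26.0] 0.6
[[1.0, -0.0, 0.001, -0.0], [-0.0, 0.958, 0.287, -0.079], [-0.001, -0.287, 0.958, -0.148], [0.0, 0.0, 0.0, 1.0]] 277.67116571710216
```

Run:
```python
import cv2
a=cv2.imread("pics/top1.png"); b=a[110:340,130:530]; cv2.imwrite("pics/top1c.png",cv2.resize(b,(800,460),interpolation=cv2.INTER_CUBIC))
```

```text
(no output)
```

View pics/top1c.png

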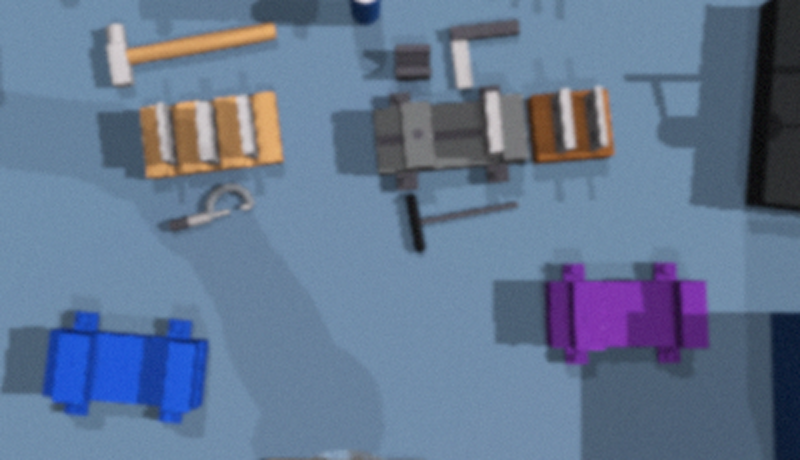

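View pics/scene1.png

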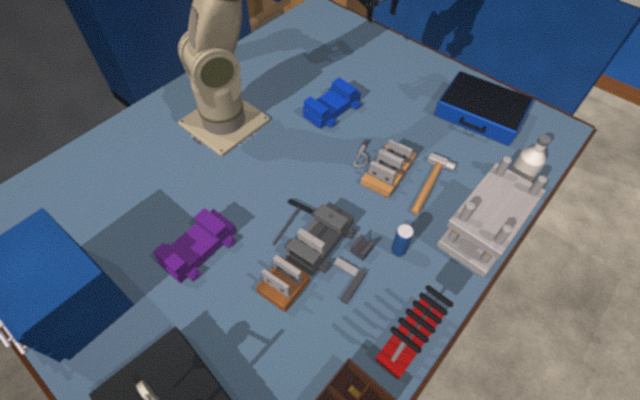

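Candidates for the vice in the top picture: blue (192,294), purple (442,265) and dark grey steel (359,179). The grey one fits the description. It has a plate in its throat at (376,172), plates on the block behind it at (408,170) and (428,172), and its moving jaw at (337,178). The rack is at (235,178) with plates at (212,179), (233,176) and (252,173).

```bash
cat > h.py <<'E'
from bench import *
import cv2,numpy as np
from scipy.spatial.transform import Rotation as R
def cam(n,s=None):
    i=camera_info(n); K=np.array([[i["fx"],0,i["cx"]],[0,i["fy"],i["cy"]],[0,0,1]])
    if n=="wrist":
        s=s or read_state(); T=np.eye(4); T[:3,:3]=R.from_quat(s["eef_rot"]).as_matrix(); T[:3,3]=s["ee_pos"]; E=T@np.array(i["tool_from_camera"])
    else: E=np.array(i["extrinsics"])
    return K,E
def ray(px,z,K,E):
    p=np.atleast_2d(np.asarray(px,float)); d=(np.linalg.inv(K)@np.c_[p,np.ones(len(p))].T).T@E[:3,:3].T
    return E[:3,3]+d*((z-E[2,3])/d[:,2])[:,None]
def proj(P,K,E):
    c=(np.atleast_2d(P)-E[:3,3])@E[:3,:3]; u=c@K.T; return u[:,:2]/u[:,2:]
def rect(mask,z,K,E):
    "world centre, long-axis angle (deg, mod 180), sizes of a mask laid on plane z"
    c=max(cv2.findContours(mask.astype(np.uint8),0,2)[0],key=cv2.contourArea)[:,0]
    w=ray(c,z,K,E)[:,:2]*1000
    (ctr,(a,b),_)=r=cv2.minAreaRect(w.astype(np.float32)); bx=cv2.boxPoints(r)
    e=max([bx[1]-bx[0],bx[2]-bx[1]],key=np.linalg.norm)
    return np.round(ctr,1),round(np.degrees(np.arctan2(e[1],e[0]))%180,1),np.round(sorted((a,b)),1)
E
python3 - <<'E'
from h import *
camera("top"); K,E=cam("top")
for q,z in [("vice",.05),("rack",.03),("plate_1",.09),("jaw_back",.0725),("hex_key",.01),("oil_can",.11)]:
    for d in silhouettes(q,"top")[:7]: print(q,round(d["conf"],2),np.round(d["box"]).tolist(),*rect(d["mask"],z,K,E))
s=read_state();print(np.round(R.from_quat(s["eef_rot"]).as_matrix(),3).tolist())
E
```

```text
vice 0.87 [444.0, 264.0, 82.0, 52.0] [ 327.2 -378.2] 90.9 [135.5 223.1]
vice 0.85 [193.0, 294.0, 87.0, 54.0] [243.6 299.4] 87.1 [138.6 215.3]
vice 0.7 [226.0, 139.0, 83.0, 28.0] [672.3 228.4] 91.3 [ 88.1 234.5]
vice 0.61 [357.0, 178.0, 76.0, 51.0] [ 564.6 -135.6] 96.0 [137.6 214.8]
vice 0.45 [312.0, 109.0, 15.0, 22.0] [759.3 -10.4] 1.0 [39.5 69.6]
vice 0.39 [254.0, 173.0, 13.0, 34.0] [575.  146.1] 11.2 [24.6 90.1]
rack 0.81 [236.0, 176.0, 72.0, 42.0] [563.6 200. ] 98.4 [104.4 191.7]
plate_1 0.82 [376.0, 173.0, 14.0, 35.0] [ 576.7 -186.1] 3.2 [26. 87.]
plate_1 0.79 [252.0, 172.0, 10.0, 29.0] [567.1 140.6] 8.6 [19.1 83.1]
plate_1 0.76 [410.0, 171.0, 11.0, 33.0] [ 583.9 -282.9] 5.0 [28.5 87.1]
plate_1 0.71 [213.0, 178.0, 9.0, 30.0] [554.3 247.4] 8.7 [20.8 83.2]
plate_1 0.65 [233.0, 178.0, 13.0, 36.0] [555.8 194.3] 8.3 [25.8 82.8]
plate_1 0.62 [426.0, 170.0, 13.0, 33.0] [ 586.1 -327.8] 3.2 [27.5 89.9]
jaw_back 0.97 [421.0, 267.0, 23.0, 32.0] [ 324.6 -317.7] 179.8 [45.8 90.6]
jaw_back 0.86 [167.0, 294.0, 22.0, 38.0] [245.9 359.4] 177.0 [52.4 95.4]
jaw_back 0.68 [336.0, 178.0, 12.0, 37.0] [562.8 -87.4] 5.8 [40.8 92.5]
hex_key 0.62 [359.0, 221.0, 47.0, 32.0] [445.9 -94. ] 9.8 [21.8 78.5]
hex_key 0.28 [340.0, 177.0, 16.0, 35.0] [572.2 -91.4] 5.2 [44.3 97.2]
oil_can 0.58 [311.0, 109.0, 17.0, 22.0] [740.1 -12.6] 1.0 [40.2 71.4]
[[0.352, 0.936, 0.0], [0.936, -0.352, 0.0], [0.0, 0.0, -1.0]]
```

Call:
{"method": "carry_out", "body": {
  "rows": [
    [-1, 0, 0, 0, -0.95],
    [-1, 0, 0, 0, -0.95],
    [-1, 0, 0, 0, -0.95],
    [-1, 0, 0, 0, -0.95],
    [-1, 0, 0, 0, -0.95],
    [-1, 0, 0, 0, -0.95],
    [0, -0.95, 0.65, 0, 0],
    [0, -0.95, 0.65, 0, 0],
    [0, -0.95, 0.65, 0, 0],
    [0, -0.95, 0.65, 0, 0],
    [0, -0.95, 0.65, 0, 0],
    [0, -0.95, 0.65, 0, 0],
    [0, -0.95, 0.65, 0, 0],
    [0, -0.95, 0.65, 0, 0],
    [0, -0.95, 0.65, 0, 0],
    [0, -0.95, 0.65, 0, 0],
    [0, -0.95, 0.65, 0, 0],
    [0, -0.95, 0.65, 0, 0]
  ]
}}

```text
time: 2.35
ee_pos: [0.5118, 0.2807, 0.2358]
eef_rot: [0.641, 0.768, 0.001, -0.002]
ft_force: [0.5, -0.0, -0.1]
width: 0.044
```

Call:
{"method": "carry_out", "body": {
  "rows": [
    [0, -1, 0.41, 0, 0.4],
    [0, -1, 0.41, 0, 0],
    [0, -0.9, 0.4, 0, 0],
    [0, 0, 0, 0, 0]
  ]
}}

```text
time: 2.68
ee_pos: [0.5683, 0.1883, 0.2356]
eef_rot: [0.658, 0.753, 0.001, -0.0]
ft_force: [0.6, -0.6, 0.2]
width: 0.0437
```

Run:
```python
from h import *
s=read_state(); im=camera("wrist"); K,E=cam("wrist",s); cv2.imwrite("pics/w1.png",im)
Rm=R.from_quat(s["eef_rot"]).as_matrix(); print(np.round(s["ee_pos"],4),np.round(Rm,3).tolist(), np.degrees(np.arctan2(Rm[1,0],Rm[0,0])))
for q,z in [("rack",.03),("plate_1",.078)]:
    for d in silhouettes(q,"wrist")[:7]: print(q,round(d["conf"],2),np.round(d["box"]).tolist(),*rect(d["mask"],z,K,E))
```

```text
[0.5683 0.1883 0.2356] [[-0.134, 0.991, 0.001], [0.991, 0.134, 0.002], [0.002, 0.001, -1.0]] 97.69933386054363
rack 0.75 [328.0, 174.0, 149.0, 76.0] [564.9 199.8] 98.4 [101.6 190.2]
rack 0.63 [84.0, 144.0, 164.0, 114.0] [ 565.7 -110.4] 95.8 [135.3 188.9]
plate_1 0.97 [375.0, 186.0, 16.0, 74.0] [557.8 250.2] 9.8 [20.  85.8]
plate_1 0.96 [333.0, 184.0, 16.0, 72.0] [560.5 199.9] 8.8 [18.7 86. ]
plate_1 0.73 [344.0, 101.0, 95.0, 48.0] [471.3 198.7] 110.1 [ 37.7 101.3]
plate_1 0.6 [15.0, 153.0, 28.0, 74.0] [ 576.8 -148.3] 169.4 [28.7 84.4]
plate_1 0.56 [283.0, 184.0, 20.0, 74.0] [569.2 148.2] 9.1 [18.8 84.8]
```

View pics/w1.png

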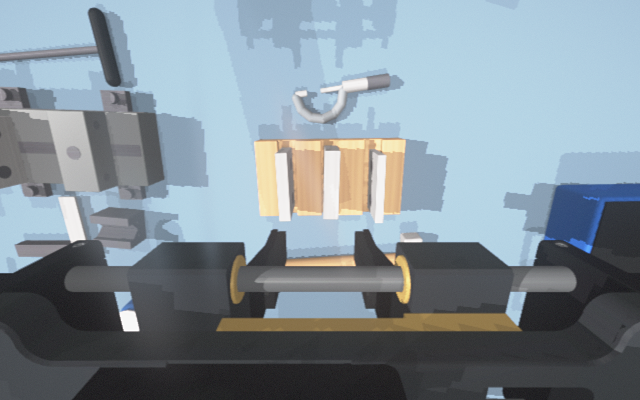

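The three rack plates show at (283,184), (333,184) and (375,186). The steel vice is at the left. I'll go over it and feel its plate first.

Call:
{"method": "carry_out", "body": {
  "rows": [
    [0, -0.97, -0.12, 0, 0.35],
    [0, -0.97, -0.12, 0, 0],
    [0, -0.97, -0.12, 0, 0],
    [0, -0.97, -0.12, 0, 0],
    [0, -0.97, -0.12, 0, 0],
    [0, -0.97, -0.12, 0, 0],
    [0, -0.97, -0.12, 0, 0],
    [0, -0.97, -0.12, 0, 0],
    [0, -0.97, -0.12, 0, 0],
    [0, -0.97, -0.12, 0, 0],
    [0, -0.97, -0.12, 0, 0],
    [0, 0, 0, 0, 0],
    [0, 0, 0, 0, 0]
  ]
}}

```text
time: 3.92
ee_pos: [0.5639, -0.1098, 0.2318]
eef_rot: [0.65, 0.76, 0.006, -0.006]
ft_force: [0.5, 2.2, -0.4]
width: 0.0438
```

Run:
```python
from h import *
s=read_state(); im=camera("wrist"); K,E=cam("wrist",s); cv2.imwrite("pics/w2.png",im)
Rm=R.from_quat(s["eef_rot"]).as_matrix(); print(np.round(s["ee_pos"],4),np.round(Rm,3).tolist(), np.degrees(np.arctan2(Rm[1,0],Rm[0,0])))
for q,z in [("vice",.04),("jaw_back",.0725),("plate_1",.1)]:
    for d in silhouettes(q,"wrist")[:7]: print(q,round(d["conf"],2),np.round(d["box"]).tolist(),*rect(d["mask"],z,K,E))
for q,z in [("vice",0),("jaw_back",.056)]:
    for d in pinpoint(q,"wrist")[:2]: print(q,round(d["conf"],2),np.round(d["xy"]),np.round(ray(d["xy"],z,K,E),4))
```

```text
[ 0.5639 -0.1098  0.2318] [[-0.155, 0.988, -0.001], [0.988, 0.155, 0.017], [0.017, 0.001, -1.0]] 98.91144481487078
vice 0.82 [294.0, 178.0, 186.0, 112.0] [ 565.1 -141.1] 95.5 [134.2 218.7]
vice 0.64 [636.0, 4.0, 9.0, 8.0] [318.1 196.6] 99.3 [ 5.5 11. ]
vice 0.59 [162.0, 4.0, 32.0, 9.0] [ 399.6 -300.6] 99.3 [ 6.3 32.2]
jaw_back 0.68 [336.0, 188.0, 44.0, 78.0] [563.3 -89.9] 5.6 [40.7 93. ]
jaw_back 0.5 [290.0, 88.0, 121.0, 73.0] [ 477.8 -144.3] 116.7 [ 68.1 132.6]
plate_1 0.82 [114.0, 186.0, 53.0, 82.0] [ 584.8 -314.2] 6.6 [47.1 85.8]
plate_1 0.78 [160.0, 186.0, 48.0, 78.0] [ 581.2 -273.5] 5.8 [42.3 87.4]
plate_1 0.73 [606.0, 226.0, 55.0, 71.0] [552.3 202.8] 9.8 [58.3 85.5]
jaw_back 0.81 [353. 187.] [[ 0.5604 -0.067   0.056 ]]
jaw_back 0.44 [539. 136.] [[0.4683 0.1341 0.056 ]]
```

View pics/w2.png

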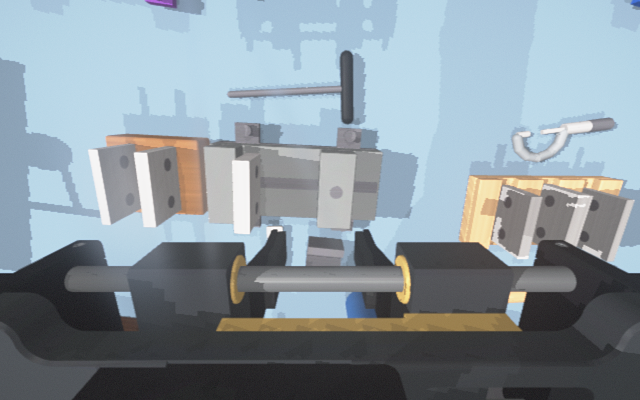

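Run:
```python
from h import *
im=cv2.imread("pics/w2.png"); s=read_state(); print(np.round(s["ee_pos"],4),s["eef_rot"])
K,E=cam("wrist",s); g=cv2.cvtColor(im,cv2.COLOR_BGR2GRAY)
m=np.zeros_like(g); m[145:240,225:268]=1
m=((g>215)&(m>0)); print(m.sum(),rect(m,.1,K,E))
for r in (165,185,205,220):
    c=np.where(m[r])[0]; print(r,c.min(),c.max(),np.round(ray([[c.min(),r],[c.max(),r]],.1,K,E)[:,:2],4).tolist())
cv2.imwrite("pics/c.png",cv2.resize(im[130:245,190:400],(800,438),interpolation=cv2.INTER_CUBIC))
```

```text
[ 0.5639 -0.1094  0.2318] [ 0.64950079  0.76031617  0.00574835 -0.0059166 ]
1244 (array([ 579.6, -188.7]), np.float32(5.0), array([17.3, 79.6]))
165 232 248 [[0.5459, -0.2], [0.5435, -0.1841]]
185 233 248 [[0.5666, -0.1976], [0.5642, -0.1824]]
205 233 249 [[0.5882, -0.1961], [0.5857, -0.1796]]
220 233 249 [[0.6051, -0.195], [0.6026, -0.1781]]
```

View pics/c.png

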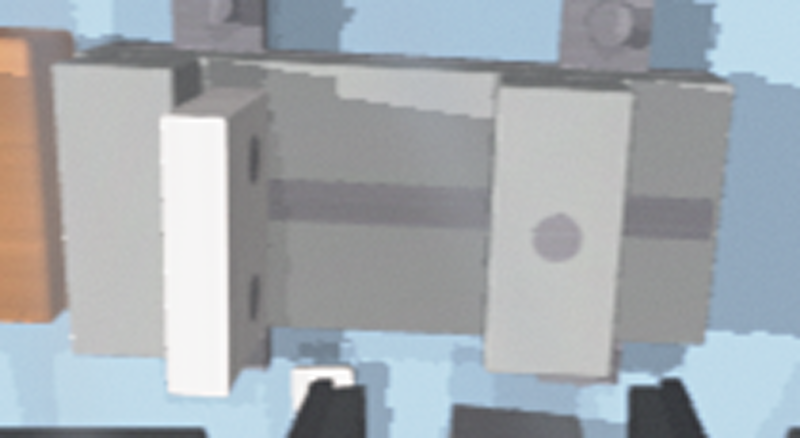

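The vice plate's top face measures 79.6 x 17 mm, centred at (0.580,-0.189) and at 5°, which fits its nominal size. Next I'll centre over it.

Call:
{"method": "carry_out", "body": {
  "rows": [
    [0, -0.9, 0.03, 0, 0.72],
    [0, -0.9, 0.03, 0, 0],
    [0, -0.9, 0.03, 0, 0],
    [0, 0, 0, 0, 0],
    [0, 0, 0, 0, 0]
  ]
}}

```text
time: 4.63
ee_pos: [0.578, -0.1857, 0.2303]
eef_rot: [0.67, 0.742, 0.007, -0.007]
ft_force: [0.0, 0.5, 0.2]
width: 0.0435
```

```bash
cat >> h.py <<'E'
def go(x,y,z,ang):
    s=read_state(); Rm=R.from_quat(s["eef_rot"]).as_matrix(); p=s["ee_pos"]
    a=np.degrees(np.arctan2(Rm[1,0],Rm[0,0])); d=Rm.T@(np.array([x,y,z])-p)/.03
    print("t",round(s["time"],2),"pos",np.round(p,4),"ang",round(a,2),"tilt",np.round(Rm[2,:2],3),"units",np.round(d,2),"turn",round((a-ang)/5,2),"F",np.round(s["ft_force"],1),"w",round(s["width"],4))
E
python3 - <<'E'
from h import *
go(.5796,-.1887,.096,95.3)
E
```

```text
t 4.63 pos [ 0.578  -0.1857  0.2303] ang 95.84 tilt [0.019 0.001] units [-0.19  0.04  4.47] turn 0.11 F [0.  0.5 0.2] w 0.0435
```

Call:
{"method": "carry_out", "body": {
  "rows": [
    [0, -0.1, 0.02, 0.8, 0.1],
    [0, -0.05, 0, 0.8, 0],
    [0, -0.02, 0, 0.8, 0],
    [0, 0, 0, 0.8, 0],
    [0, 0, 0, 0.8, 0],
    [0, 0, 0, 0.3, 0],
    [0, 0, 0, 0, 0]
  ]
}}

```text
time: 5.22
ee_pos: [0.5819, -0.181, 0.0983]
eef_rot: [0.671, 0.742, 0.009, -0.005]
ft_force: [-0.2, 0.1, 0.3]
width: 0.0432
```

Run:
```python
from h import *
go(.5796,-.1887,.093,95.3)
s=read_state(); im=camera("wrist"); cv2.imwrite("pics/w3.png",im)
im=cv2.imread("pics/w2.png")
```

```text
t 5.22 pos [ 0.5819 -0.181   0.0983] ang 95.76 tilt [0.02  0.006] units [-0.25 -0.1   0.17] turn 0.09 F [-0.2  0.1  0.3] w 0.0432
```

View pics/w3.png

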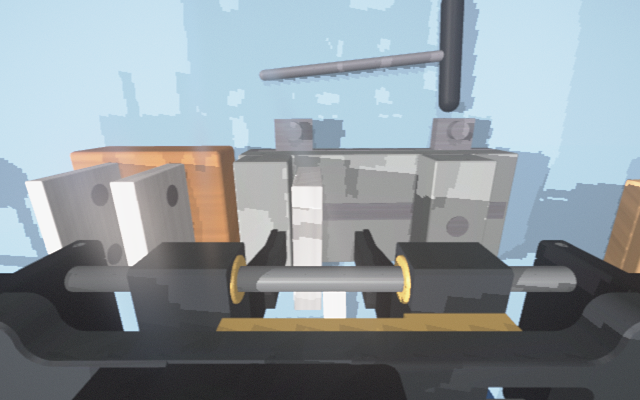

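The plate is between the fingers at columns 293–323, a little left of their middle. I'll shift and close gently.

Call:
{"method": "carry_out", "body": {
  "force": 3,
  "rows": [
    [0, -0.24, -0.08, 0.15, 0.09],
    [0, 0, 0, 0, 0],
    [0.2, 0, 0, 0, 0],
    [0.4, 0, 0, 0, 0],
    [0.7, 0, 0, 0, 0],
    [1, 0, 0, 0, 0],
    [1, 0, 0, 0, 0],
    [1, 0, 0, 0, 0],
    [1, 0, 0, 0, 0]
  ]
}}

```text
time: 6.02
ee_pos: [0.5839, -0.1894, 0.1011]
eef_rot: [0.674, 0.739, 0.012, -0.001]
ft_force: [-1.0, 0.5, -1.7]
width: 0.017
```

Run:
```python
from h import *
go(.5796,-.1887,.093,95.3)
```

```text
t 6.02 pos [ 0.5839 -0.1894  0.1011] ang 95.32 tilt [0.018 0.015] units [ 0.03 -0.15  0.27] turn 0.0 F [-1.   0.5 -1.7] w 0.017
```

It reads 17.0 mm, so I need the 9 mm plate. Open, rise, and measure the rack plates from w1 in the meantime.

Call:
{"method": "carry_out", "body": {
  "rows": [
    [0, 0, 0, 0, 0],
    [0, 0, 0, 0, 0],
    [0, 0, 0, -0.4, 0],
    [0, 0, 0, -1, 0],
    [0, 0, 0, -1, 0],
    [0, 0, 0, -0.8, 0],
    [0, 0, 0, 0, 0]
  ]
}}

```text
time: 6.6
ee_pos: [0.5813, -0.1914, 0.2026]
eef_rot: [0.674, 0.739, 0.01, -0.003]
ft_force: [0.4, -0.1, 0.1]
width: 0.0428
```

Run:
```python
from h import *
im=cv2.imread("pics/w1.png"); s=dict(ee_pos=np.array([.5683,.1883,.2356]),eef_rot=[.658,.753,.001,0]); K,E=cam("wrist",s)
g=cv2.cvtColor(im,cv2.COLOR_BGR2GRAY)
for a,b in ((275,296),(318,345),(366,390)):
    m=np.zeros(g.shape,bool); m[140:225,a:b]=1; hsv=cv2.cvtColor(im,cv2.COLOR_BGR2HSV); m&=(g>150)&(hsv[:,:,1]<40)
    print(rect(m,.078,K,E),[tuple(np.where(m[r])[0][[0,-1]]) for r in (165,180,200,208)])
    print(g[180,a:b].tolist())
go(.565,.2,.16,98.4)
K,E=cam("top"); im=cv2.imread("pics/top1.png"); cv2.imwrite("pics/c1.png",cv2.resize(np.hstack([cv2.resize(cv2.imread("pics/w1.png")[130:230,250:410],(640,400),interpolation=cv2.INTER_CUBIC)]),(640,400)))
```

```text
(array([572.8, 146.7]), np.float32(8.4), array([15.2, 80.8])) [(np.int64(275), np.int64(287)), (np.int64(276), np.int64(288)), (np.int64(278), np.int64(289)), (np.int64(278), np.int64(289))]
[219, 231, 240, 241, 241, 240, 239, 239, 240, 241, 241, 241, 228, 172, 128, 127, 126, 127, 142, 173, 185]
(array([563.1, 203.8]), np.float32(2.8), array([30.3, 85.5])) [(np.int64(324), np.int64(339)), (np.int64(324), np.int64(339)), (np.int64(323), np.int64(338)), (np.int64(323), np.int64(338))]
[192, 188, 181, 174, 164, 176, 232, 240, 238, 239, 239, 240, 240, 241, 241, 240, 239, 238, 239, 240, 240, 220, 185, 182, 181, 179, 180]
(array([558.2, 251.9]), np.float32(9.2), array([18., 87.])) [(np.int64(372), np.int64(385)), (np.int64(372), np.int64(384)), (np.int64(371), np.int64(383)), (np.int64(370), np.int64(383))]
[197, 188, 153, 128, 126, 149, 196, 214, 213, 213, 214, 237, 243, 243, 244, 244, 243, 244, 232, 203, 197, 197, 196, 194]
t 6.6 pos [ 0.5813 -0.1914  0.2026] ang 95.29 tilt [0.018 0.012] units [13.01  0.64  1.66] turn -0.62 F [ 0.4 -0.1  0.1] w 0.0428
```

View pics/c1.png

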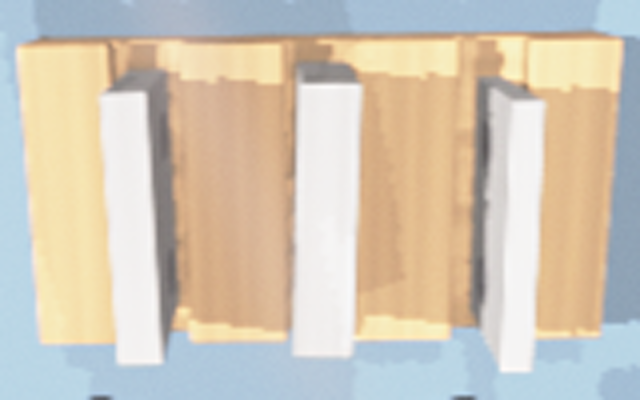

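By the top-face widths the right rack plate (crop columns 500–545) is about 9 mm, the left about 13 and the middle about 17. I'll go for the right one and feel it.

Run:
```python
from h import *
s=dict(ee_pos=np.array([.5683,.1883,.2356]),eef_rot=[.658,.753,.001,0]); K,E=cam("wrist",s)
P=ray([[378.7,154],[386.2,155],[383.2,222.5],[375.2,222.5]],.078,K,E)[:,:2]; print(np.round(P,4).tolist(),P.mean(0))
go(*P.mean(0),.17,98.4)
s=dict(ee_pos=np.array([.5639,-.1096,.2318]),eef_rot=[.6497,.7602,.0058,-.0058]); K,E=cam("wrist",s)
c=np.array([[497,83],[632,92],[613,375],[485,370]]); q=np.c_[190+c[:,0]*210/800,130+c[:,1]*115/438]
P=ray(q,.0725,K,E)[:,:2]; print(np.round(P,4).tolist(),P.mean(0))
c=np.array([[170,68],[167,355],[55,62],[75,355]]); q=np.c_[190+c[:,0]*210/800,130+c[:,1]*115/438]
P=ray(q,.0725,K,E)[:,:2]; print("fixed",np.round(P,4).tolist(),P.mean(0))
```

```text
[[0.5207, 0.247], [0.5207, 0.2554], [0.5991, 0.2679], [0.6003, 0.2586]] [0.56018764 0.25719958]
t 6.6 pos [ 0.5813 -0.1914  0.2026] ang 95.29 tilt [0.018 0.012] units [14.93  0.66  1.36] turn -0.62 F [ 0.4 -0.1  0.1] w 0.0428
[[0.5224, -0.113], [0.5189, -0.0739], [0.6068, -0.0628], [0.6111, -0.1028]] [ 0.564783   -0.08812962]
fixed [[0.5326, -0.2061], [0.6208, -0.201], [0.5359, -0.2384], [0.625, -0.229]] [ 0.57856336 -0.2186254 ]
```

Call:
{"method": "carry_out", "body": {
  "rows": [
    [0, 0.8, 0.04, 0, -0.6],
    [0, 0.95, 0.04, 0, 0],
    [0, 0.95, 0.04, 0, 0],
    [0, 0.95, 0.04, 0, 0],
    [0, 0.95, 0.04, 0, 0],
    [0, 0.95, 0.04, 0, 0],
    [0, 0.95, 0.04, 0, 0],
    [0, 0.95, 0.04, 0, 0],
    [0, 0.95, 0.04, 0, 0],
    [0, 0.95, 0.04, 0, 0],
    [0, 0.95, 0.04, 0, 0],
    [0, 0.95, 0.04, 0, 0],
    [0, 0.95, 0.04, 0, 0],
    [0, 0.95, 0.04, 0, 0],
    [0, 0.95, 0.04, 0, 0],
    [0, 0.3, 0, 0, 0],
    [0, 0, 0, 0, 0]
  ]
}}

```text
time: 8.02
ee_pos: [0.538, 0.2535, 0.2248]
eef_rot: [0.657, 0.754, 0.016, 0.005]
ft_force: [-0.5, 0.4, -0.2]
width: 0.0438
```

Run:
```python
from h import *
go(.5602,.2572,.105,98.4)
```

```text
t 8.02 pos [0.538  0.2535 0.2248] ang 97.89 tilt [0.014 0.03 ] units [-0.03  0.63  4.01] turn -0.1 F [-0.5  0.4 -0.2] w 0.0438
```

Call:
{"method": "carry_out", "body": {
  "rows": [
    [0, 0, 0.2, 0.6, -0.1],
    [0, 0, 0.2, 0.7, 0],
    [0, 0, 0.15, 0.7, 0],
    [0, 0, 0.1, 0.7, 0],
    [0, 0, 0, 0.7, 0],
    [0, 0, 0, 0.4, 0],
    [0, 0, 0, 0, 0]
  ]
}}

```text
time: 8.6
ee_pos: [0.5658, 0.2508, 0.1121]
eef_rot: [0.655, 0.755, 0.018, 0.008]
ft_force: [-1.1, -0.4, 0.4]
width: 0.0434
```

Run:
```python
from h import *
go(.5602,.2572,.068,98.4)
s=read_state(); camera("wrist"); K,E=cam("wrist",s)
for d in silhouettes("plate_4","wrist")[:5]: print(round(d["conf"],2),np.round(d["box"]).tolist(),*rect(d["mask"],.078,K,E))
```

```text
t 8.6 pos [0.5658 0.2508 0.1121] ang 98.08 tilt [0.012 0.038] units [ 0.22 -0.21  1.47] turn -0.06 F [-1.1 -0.4  0.4] w 0.0434
0.85 [329.0, 212.0, 14.0, 112.0] [552.1 254.6] 8.3 [ 9.5 81.9]
0.79 [256.0, 205.0, 40.0, 116.0] [555.  204.3] 6.6 [26.6 84.6]
0.73 [182.0, 198.0, 65.0, 87.0] [555.3 155.4] 8.8 [37.2 63. ]
```

Call:
{"method": "carry_out", "body": {
  "rows": [
    [0, 0.2, -0.2, 0.3, -0.06],
    [0, 0, -0.08, 0.5, 0],
    [0, 0, 0, 0.5, 0],
    [0, 0, 0, 0.25, 0],
    [0, 0, 0, 0, 0]
  ]
}}

```text
time: 9.12
ee_pos: [0.5613, 0.2603, 0.0727]
eef_rot: [0.653, 0.757, 0.025, 0.01]
ft_force: [0.0, -0.4, 0.3]
width: 0.0437
```

Run:
```python
from h import *
go(.557,.2562,.068,98.4)
```

```text
t 9.12 pos [0.5613 0.2603 0.0727] ang 98.48 tilt [0.017 0.051] units [-0.12 -0.17  0.15] turn 0.02 F [ 0.  -0.4  0.3] w 0.0437
```

Call:
{"method": "carry_out", "body": {
  "force": 5,
  "rows": [
    [0, -0.12, -0.17, 0.18, 0],
    [0, 0, 0, 0, 0],
    [0.3, 0, 0, 0, 0],
    [0.6, 0, 0, 0, 0],
    [1, 0, 0, 0, 0],
    [1, 0, 0, 0, 0],
    [1, 0, 0, 0, 0],
    [1, 0, 0, 0, 0],
    [1, 0, 0, 0, 0]
  ]
}}

```text
time: 9.87
ee_pos: [0.5581, 0.2569, 0.0708]
eef_rot: [0.653, 0.757, 0.027, 0.011]
ft_force: [0.4, -0.7, -0.4]
width: 0.0091
```

Run:
```python
from h import *
go(.557,.2562,.068,98.4)
```

```text
t 9.87 pos [0.5581 0.2569 0.0708] ang 98.51 tilt [0.019 0.056] units [-0.02 -0.05  0.09] turn 0.02 F [ 0.4 -0.7 -0.4] w 0.0091
```

It feels 9.1 mm, so this is the plate that makes 26 mm. Grip it firmly and lift.

Call:
{"method": "carry_out", "body": {
  "force": 25,
  "rows": [
    [1, 0, 0, 0, 0],
    [1, 0, 0, 0, 0],
    [1, 0, 0, -0.3, 0],
    [1, 0, 0, -0.6, 0],
    [1, 0, 0, -0.8, 0],
    [1, 0, 0, -0.8, 0],
    [1, 0, 0, -0.8, 0],
    [1, 0, 0, -0.8, 0],
    [1, 0, 0, 0, 0]
  ]
}}

```text
time: 10.62
ee_pos: [0.5481, 0.2518, 0.1972]
eef_rot: [0.653, 0.757, 0.023, 0.009]
ft_force: [0.9, 0.0, -1.8]
width: 0.0089
```

Run:
```python
from h import *
go(.5705,-.146,.20,95.6)
```

```text
t 10.62 pos [0.5481 0.2518 0.1972] ang 98.5 tilt [0.016 0.046] units [-13.22  -1.21  -0.36] turn 0.58 F [ 0.9  0.  -1.8] w 0.0089
```

Call:
{"method": "carry_out", "body": {
  "rows": [
    [1, -0.4, -0.08, 0, 0.58],
    [1, -0.75, -0.08, -0.02, 0],
    [1, -0.75, -0.08, -0.02, 0],
    [1, -0.75, -0.08, -0.02, 0],
    [1, -0.75, -0.08, -0.02, 0],
    [1, -0.75, -0.08, -0.02, 0],
    [1, -0.75, -0.08, -0.02, 0],
    [1, -0.75, -0.08, -0.02, 0],
    [1, -0.75, -0.08, -0.02, 0],
    [1, -0.75, -0.08, -0.02, 0],
    [1, -0.75, -0.08, -0.02, 0],
    [1, -0.75, -0.08, -0.02, 0],
    [1, -0.75, -0.08, -0.02, 0],
    [1, -0.75, -0.08, -0.02, 0],
    [1, -0.75, -0.08, -0.02, 0],
    [1, -0.75, -0.08, -0.02, 0],
    [1, -0.75, -0.08, -0.02, 0],
    [1, -0.4, 0, 0, 0],
    [1, 0, 0, 0, 0]
  ]
}}

```text
time: 12.2
ee_pos: [0.5346, -0.1509, 0.1855]
eef_rot: [0.671, 0.741, 0.017, 0.002]
ft_force: [-0.3, -0.2, -3.5]
width: 0.0086
```

Run:
```python
from h import *
go(.5705,-.146,.105,95.6)
```

```text
t 12.2 pos [ 0.5346 -0.1509  0.1855] ang 95.72 tilt [0.02  0.027] units [-0.01  1.13  2.72] turn 0.02 F [-0.3 -0.2 -3.5] w 0.0086
```

Call:
{"method": "carry_out", "body": {
  "rows": [
    [1, 0, 0.5, 0, 0],
    [1, 0, 0.6, 0, 0],
    [1, 0, 0, 0.4, 0],
    [1, 0, 0, 0.5, 0],
    [1, 0, 0, 0.5, 0],
    [1, 0, 0, 0.4, 0],
    [1, 0, 0, 0, 0],
    [1, 0, 0, 0, 0]
  ]
}}

```text
time: 12.87
ee_pos: [0.5661, -0.1413, 0.1245]
eef_rot: [0.671, 0.742, 0.015, -0.002]
ft_force: [0.1, 0.2, -3.1]
width: 0.0088
```

Run:
```python
from h import *
go(.5705,-.146,.0935,95.6)
s=read_state(); im=camera("wrist"); K,E=cam("wrist",s); cv2.imwrite("pics/w4.png",im[100:330,100:560])
for q,z in [("jaw_back",.0725),("plate_1",.1)]:
    for d in silhouettes(q,"wrist")[:5]: print(q,round(d["conf"],2),np.round(d["box"]).tolist(),*rect(d["mask"],z,K,E))
```

```text
t 12.87 pos [ 0.5661 -0.1413  0.1245] ang 95.78 tilt [0.024 0.02 ] units [-0.2   0.11  1.03] turn 0.04 F [ 0.1  0.2 -3.1] w 0.0088
jaw_back 0.66 [384.0, 202.0, 64.0, 80.0] [546.8 -93.4] 5.5 [45.  64.2]
plate_1 0.89 [50.0, 217.0, 89.0, 92.0] [ 566.3 -311.6] 111.5 [48.9 69.9]
plate_1 0.82 [121.0, 233.0, 92.0, 125.0] [ 565.8 -271.6] 5.6 [47.7 65.1]
plate_1 0.82 [320.0, 246.0, 16.0, 147.0] [ 554.3 -142.1] 5.3 [10.5 65.7]
plate_1 0.61 [252.0, 208.0, 44.0, 75.0] [ 549.5 -187.4] 5.1 [27.1 47.7]
plate_1 0.58 [616.0, 235.0, 46.0, 78.0] [548.3  64.8] 25.7 [31.6 69.3]
```

View pics/w4.png

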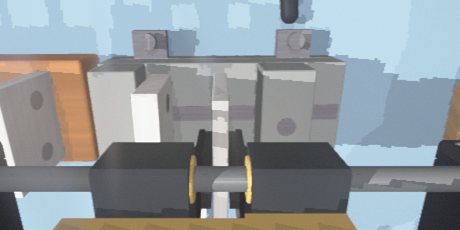

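Call:
{"method": "carry_out", "body": {
  "rows": [
    [1, -0.2, 0.1, 0.2, 0.04],
    [1, 0, 0, 0.3, 0],
    [1, 0, 0, 0.25, 0],
    [1, 0, 0, 0, 0]
  ]
}}

```text
time: 13.35
ee_pos: [0.5727, -0.1479, 0.1035]
eef_rot: [0.672, 0.74, 0.017, 0.001]
ft_force: [-0.7, 0.6, -3.7]
width: 0.0084
```

Run:
```python
from h import *
s=dict(ee_pos=np.array([.5661,-.1413,.1245]),eef_rot=[.671,.742,.015,-.002]); K,E=cam("wrist",s); P=ray([[321,199]],.1317,K,E)[0]; print("near corner",P, "dist", .5661-P[0])
go(.5705,-.146,.0935,95.6)
```

```text
near corner [ 0.5286379  -0.14493925  0.1317    ] dist 0.03746210283974449
t 13.35 pos [ 0.5727 -0.1479  0.1035] ang 95.53 tilt [0.022 0.026] units [ 0.06 -0.08  0.33] turn -0.01 F [-0.7  0.6 -3.7] w 0.0084
```

Call:
{"method": "carry_out", "body": {
  "rows": [
    [1, 0.04, -0.15, 0.1, 0],
    [1, 0, 0, 0.1, 0],
    [1, 0, 0, 0.08, 0],
    [1, 0, 0, 0, 0]
  ]
}}

```text
time: 13.68
ee_pos: [0.5677, -0.1472, 0.0939]
eef_rot: [0.672, 0.74, 0.017, 0.0]
ft_force: [0.1, 0.7, -2.4]
width: 0.009
```

Run:
```python
from h import *
go(.568,-.146,.0935,95.6)
```

```text
t 13.68 pos [ 0.5677 -0.1472  0.0939] ang 95.49 tilt [0.022 0.026] units [0.04 0.01 0.01] turn -0.02 F [ 0.1  0.7 -2.4] w 0.009
```

Call:
{"method": "carry_out", "body": {
  "rows": [
    [1, 0, 0, 0.04, 0],
    [1, 0, 0, 0.04, 0],
    [1, 0, 0, 0.04, 0]
  ]
}}

```text
time: 13.93
ee_pos: [0.5677, -0.1475, 0.0935]
eef_rot: [0.673, 0.74, 0.018, 0.0]
ft_force: [-6.4, 0.9, 10.3]
width: 0.0091
```

Run:
```python
from h import *
go(.568,-.146,.0925,95.6)
```

```text
t 13.93 pos [ 0.5677 -0.1475  0.0935] ang 95.47 tilt [0.023 0.026] units [0.05 0.01 0.03] turn -0.03 F [-6.4  0.9 10.3] w 0.0091
```

Call:
{"method": "carry_out", "body": {
  "force": 3,
  "rows": [
    [1, 0, 0, 0, 0],
    [1, 0, 0, 0.02, 0],
    [1, 0, 0, 0.02, 0],
    [0.6, 0, 0, 0, 0],
    [0.45, 0, 0, 0, 0],
    [0.45, 0, 0, 0, 0],
    [0.45, 0, 0, 0, 0]
  ]
}}

```text
time: 14.52
ee_pos: [0.5692, -0.1475, 0.0937]
eef_rot: [0.672, 0.74, 0.019, 0.002]
ft_force: [-0.1, 0.6, -0.1]
width: 0.0225
```

Run:
```python
from h import *
go(.568,-.146,.16,95.6)
```

```text
t 14.52 pos [ 0.5692 -0.1475  0.0937] ang 95.49 tilt [0.023 0.03 ] units [ 0.1   0.03 -2.21] turn -0.02 F [-0.1  0.6 -0.1] w 0.0225
```

Call:
{"method": "carry_out", "body": {
  "rows": [
    [0.45, 0, 0, -0.2, 0],
    [0.45, 0, 0, -0.5, 0],
    [0.45, 0, 0, -0.8, 0],
    [0.45, 0, 0, -1, 0],
    [0.45, 0, 0, -1, 0],
    [1, 0.5, 0, 0, 0],
    [1, 0.8, 0, 0, 0],
    [1, 0.8, 0, 0, 0],
    [1, 0.8, 0, 0, 0],
    [1, 0.8, 0, 0, 0],
    [1, 0, 0, 0, 0],
    [1, 0, 0, 0, 0]
  ]
}}

```text
time: 15.52
ee_pos: [0.5559, -0.0379, 0.213]
eef_rot: [0.674, 0.738, 0.02, 0.005]
ft_force: [-0.3, -0.7, 0.3]
width: 0.0005
```

Run:
```python
from h import *
go(.558,-.025,.066,95.6)
s=read_state(); im=camera("wrist"); K,E=cam("wrist",s); cv2.imwrite("pics/w5.png",im)
for q,z in [("jaw_back",.0725),("plate_1",.1)]:
    for d in silhouettes(q,"wrist")[:5]: print(q,round(d["conf"],2),np.round(d["box"]).tolist(),*rect(d["mask"],z,K,E))
```

```text
t 15.52 pos [ 0.5559 -0.0379  0.213 ] ang 95.21 tilt [0.021 0.036] units [ 0.32 -0.07  4.91] turn -0.08 F [-0.3 -0.7  0.3] w 0.0005
jaw_back 0.61 [268.0, 189.0, 48.0, 80.0] [562.6 -87.5] 5.6 [43.2 93. ]
jaw_back 0.29 [520.0, 118.0, 108.0, 50.0] [467.7 157.2] 109.2 [ 37.1 107.2]
plate_1 0.91 [79.0, 198.0, 78.0, 88.0] [ 579.4 -264.8] 6.1 [59.8 87.7]
plate_1 0.81 [31.0, 200.0, 62.0, 91.0] [ 581.2 -313. ] 170.1 [ 52.4 100.5]
plate_1 0.79 [468.0, 214.0, 42.0, 79.0] [560.2 116.2] 8.8 [38.9 87.8]
plate_1 0.78 [172.0, 201.0, 50.0, 88.0] [ 572.7 -176.4] 5.1 [42.9 90.3]
plate_1 0.72 [520.0, 206.0, 54.0, 77.0] [551.9 163.3] 7.2 [50.4 86.7]
```

View pics/w5.png

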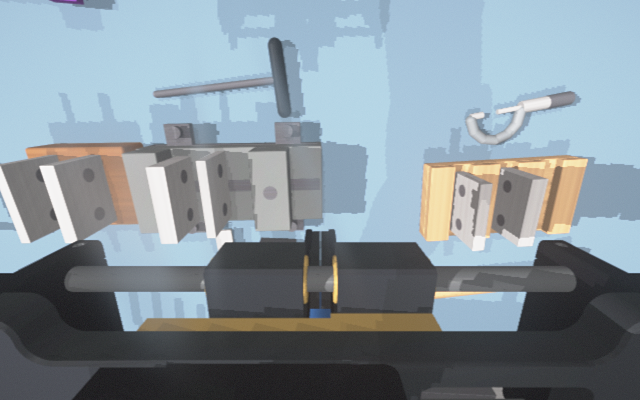

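Both plates stand upright in the throat, at (172,200) and (215,195). Next I'll go down behind the jaw.

Call:
{"method": "carry_out", "body": {
  "rows": [
    [1, 0.4, 0.03, 0, 0],
    [1, 0.15, 0, 0.5, -0.08],
    [1, 0, 0, 0.8, 0],
    [1, 0, 0, 0.8, 0],
    [1, 0, 0, 0.8, 0],
    [1, 0, 0, 0.8, 0],
    [1, 0, 0, 0.5, 0],
    [1, 0, 0, 0, 0],
    [1, 0, 0, 0, 0]
  ]
}}

```text
time: 16.42
ee_pos: [0.5614, -0.0208, 0.0834]
eef_rot: [0.676, 0.736, 0.021, 0.006]
ft_force: [0.4, -0.2, 0.7]
width: 0.0005
```

Run:
```python
from h import *
go(.559,-.040,.067,95.6)
```

```text
t 16.42 pos [ 0.5614 -0.0208  0.0834] ang 94.91 tilt [0.02  0.039] units [-0.64 -0.16  0.53] turn -0.14 F [ 0.4 -0.2  0.7] w 0.0005
```

Call:
{"method": "carry_out", "body": {
  "rows": [
    [1, 0, -0.03, 0.25, -0.1],
    [1, 0, 0, 0.25, -0.05],
    [1, 0, 0, 0, 0],
    [1, -0.25, 0, 0, 0],
    [1, -0.25, 0, 0, 0],
    [1, 0, 0, 0, 0]
  ]
}}

```text
time: 16.92
ee_pos: [0.5651, -0.0368, 0.0708]
eef_rot: [0.671, 0.741, 0.023, 0.008]
ft_force: [0.4, -0.0, -0.5]
width: 0.0005
```

Run:
```python
from h import *
go(.561,-.052,.067,95.6)
```

```text
t 16.92 pos [ 0.5651 -0.0368  0.0708] ang 95.72 tilt [0.019 0.044] units [-0.49 -0.19  0.11] turn 0.02 F [ 0.4 -0.  -0.5] w 0.0005
```

Call:
{"method": "carry_out", "body": {
  "rows": [
    [1, -0.1, -0.15, 0.1, 0],
    [1, -0.15, 0, 0, 0],
    [1, -0.15, 0, 0, 0],
    [1, -0.12, 0, 0, 0],
    [1, -0.12, 0, 0, 0],
    [1, -0.12, 0, 0, 0]
  ]
}}

```text
time: 17.42
ee_pos: [0.5632, -0.0622, 0.068]
eef_rot: [0.671, 0.741, 0.024, 0.008]
ft_force: [-1.2, 3.1, 2.4]
width: 0.0009
```

Run:
```python
from h import *
go(.561,-.052,.067,95.6)
```

```text
t 17.42 pos [ 0.5632 -0.0622  0.068 ] ang 95.67 tilt [0.02  0.046] units [ 0.34 -0.04  0.04] turn 0.01 F [-1.2  3.1  2.4] w 0.0009
```

Call:
{"method": "carry_out", "body": {
  "rows": [
    [1, -0.12, 0, 0, 0],
    [1, -0.12, 0, 0, 0],
    [1, -0.12, 0, 0, 0],
    [1, -0.12, 0, 0, 0],
    [1, -0.12, 0, 0, 0],
    [1, -0.1, 0, 0, 0],
    [1, -0.1, 0, 0, 0]
  ]
}}

```text
time: 18.0
ee_pos: [0.5658, -0.0859, 0.0677]
eef_rot: [0.67, 0.742, 0.024, 0.007]
ft_force: [-1.3, 3.4, 2.8]
width: 0.0003
```

Run:
```python
from h import *
go(.567,-.122,.067,95.6)
```

```text
t 18.0 pos [ 0.5658 -0.0859  0.0677] ang 95.82 tilt [0.023 0.045] units [-1.2  -0.08 -0.01] turn 0.04 F [-1.3  3.4  2.8] w 0.0003
```

Call:
{"method": "carry_out", "body": {
  "rows": [
    [1, -0.09, 0, 0, 0],
    [1, -0.09, 0, 0, 0],
    [1, -0.09, 0, 0, 0],
    [1, -0.09, 0, 0, 0],
    [1, -0.09, 0, 0, 0],
    [1, -0.09, 0, 0, 0],
    [1, -0.09, 0, 0, 0],
    [1, -0.09, 0, 0, 0]
  ]
}}

```text
time: 18.67
ee_pos: [0.568, -0.1063, 0.0675]
eef_rot: [0.669, 0.742, 0.026, 0.005]
ft_force: [-1.8, 6.4, 4.4]
width: 0.0006
```

Run:
```python
from h import *
go(.568,-.122,.067,95.6)
```

```text
t 18.67 pos [ 0.568  -0.1063  0.0675] ang 95.97 tilt [0.027 0.044] units [-0.52 -0.05  0.  ] turn 0.07 F [-1.8  6.4  4.4] w 0.0006
```

Call:
{"method": "carry_out", "body": {
  "rows": [
    [1, -0.08, 0, 0, 0.03],
    [1, -0.08, 0, 0, 0.03],
    [1, -0.08, 0, 0, 0],
    [1, -0.06, 0, 0, 0]
  ]
}}

```text
time: 19.0
ee_pos: [0.5689, -0.1138, 0.0675]
eef_rot: [0.671, 0.741, 0.026, 0.003]
ft_force: [-2.8, 5.4, 4.3]
width: 0.0011
```

Run:
```python
from h import *
go(.568,-.122,.067,95.6)
```

```text
t 19.0 pos [ 0.5689 -0.1138  0.0675] ang 95.77 tilt [0.03  0.044] units [-0.27 -0.06  0.01] turn 0.03 F [-2.8  5.4  4.3] w 0.0011
```

Call:
{"method": "carry_out", "body": {
  "rows": [
    [1, -0.06, 0, 0, 0],
    [1, -0.06, 0, 0, 0],
    [1, -0.06, 0, 0, 0]
  ]
}}

```text
time: 19.25
ee_pos: [0.5693, -0.118, 0.0674]
eef_rot: [0.67, 0.742, 0.027, 0.002]
ft_force: [-2.1, 3.8, 3.9]
width: 0.0005
```

Run:
```python
from h import *
go(.568,-.122,.067,95.6)
```

```text
t 19.25 pos [ 0.5693 -0.118   0.0674] ang 95.85 tilt [0.033 0.043] units [-0.13 -0.06  0.01] turn 0.05 F [-2.1  3.8  3.9] w 0.0005
```

Call:
{"method": "carry_out", "body": {
  "rows": [
    [1, -0.06, 0, 0, 0],
    [1, -0.06, 0, 0, 0],
    [1, -0.06, 0, 0, 0]
  ]
}}

```text
time: 19.5
ee_pos: [0.5698, -0.1221, 0.0674]
eef_rot: [0.67, 0.742, 0.027, 0.001]
ft_force: [-2.0, 3.6, 3.7]
width: 0.0003
```

Call:
{"method": "carry_out", "body": {
  "rows": [
    [1, -0.06, 0, 0, 0],
    [1, -0.06, 0, 0, 0]
  ]
}}

```text
time: 19.67
ee_pos: [0.57, -0.1239, 0.0674]
eef_rot: [0.669, 0.743, 0.028, -0.0]
ft_force: [-3.7, 8.9, 6.5]
width: 0.0009
```

Call:
{"method": "carry_out", "body": {
  "rows": [
    [1, -0.06, 0, 0, 0],
    [1, -0.06, 0, 0, 0]
  ]
}}

```text
time: 19.83
ee_pos: [0.57, -0.1246, 0.0674]
eef_rot: [0.668, 0.744, 0.029, -0.002]
ft_force: [-3.4, 8.4, 6.2]
width: 0.0005
```

Call:
{"method": "carry_out", "body": {
  "rows": [
    [1, -0.06, 0, 0, 0],
    [1, -0.06, 0, 0, 0]
  ]
}}

```text
time: 20.0
ee_pos: [0.57, -0.1252, 0.0674]
eef_rot: [0.667, 0.744, 0.03, -0.004]
ft_force: [-3.8, 7.6, 6.3]
width: 0.0007
```

Call:
{"method": "carry_out", "body": {
  "rows": [
    [1, -0.1, 0, 0, 0.05],
    [1, -0.1, 0, 0, 0.05],
    [1, -0.1, 0, 0, 0]
  ]
}}

```text
time: 20.25
ee_pos: [0.5703, -0.1263, 0.0674]
eef_rot: [0.668, 0.743, 0.032, -0.01]
ft_force: [-6.3, 12.9, 11.7]
width: 0.0003
```

Run:
```python
from h import *
go(.568,-.128,.067,95.6); print(read_state()["torque"])
```

```text
t 20.25 pos [ 0.5703 -0.1263  0.0674] ang 96.15 tilt [0.058 0.035] units [-0.05 -0.08  0.01] turn 0.11 F [-6.3 12.9 11.7] w 0.0003
[2.83159189 1.42435645 0.12579525]
```

Call:
{"method": "carry_out", "body": {
  "rows": [
    [1, -0.13, 0, -0.04, 0.03],
    [1, -0.14, 0, -0.04, 0.03]
  ]
}}

```text
time: 20.42
ee_pos: [0.5702, -0.1264, 0.0676]
eef_rot: [0.668, 0.744, 0.034, -0.015]
ft_force: [0.1, 16.2, -3.2]
width: 0.0001
```

Run:
```python
from h import *
go(.568,-.128,.067,95.6); print(read_state()["torque"])
```

```text
t 20.42 pos [ 0.5702 -0.1264  0.0676] ang 96.21 tilt [0.068 0.031] units [-0.05 -0.08  0.02] turn 0.12 F [ 0.1 16.2 -3.2] w 0.0001
[3.31569947 0.05364184 0.04609474]
```

Call:
{"method": "carry_out", "body": {
  "rows": [
    [1, -0.18, 0, -0.02, 0.02],
    [1, -0.2, 0, -0.02, 0.02],
    [1, -0.2, 0, -0.02, 0.02]
  ]
}}

```text
time: 20.67
ee_pos: [0.5702, -0.1263, 0.0676]
eef_rot: [0.664, 0.746, 0.039, -0.027]
ft_force: [-8.6, 21.0, 10.9]
width: 0.0007
```

Run:
```python
from h import *
go(.568,-.128,.067,95.6)
```

```text
t 20.67 pos [ 0.5702 -0.1263  0.0676] ang 96.66 tilt [0.092 0.023] units [-0.05 -0.08  0.01] turn 0.21 F [-8.6 21.  10.9] w 0.0007
```

Call:
{"method": "carry_out", "body": {
  "rows": [
    [1, -0.2, -0.02, -0.04, 0.04],
    [1, -0.2, -0.02, -0.03, 0.04],
    [1, -0.2, -0.02, -0.03, 0.04],
    [1, -0.2, -0.02, -0.03, 0.04]
  ]
}}

```text
time: 21.0
ee_pos: [0.5701, -0.1263, 0.068]
eef_rot: [0.662, 0.747, 0.047, -0.041]
ft_force: [-5.8, 21.4, 7.9]
width: 0.0005
```

Run:
```python
from h import *
go(.568,-.128,.067,95.6)
```

```text
t 21.0 pos [ 0.5701 -0.1263  0.068 ] ang 96.97 tilt [0.123 0.016] units [-0.05 -0.08  0.03] turn 0.27 F [-5.8 21.4  7.9] w 0.0005
```

Call:
{"method": "carry_out", "body": {
  "rows": [
    [1, -0.2, -0.02, -0.05, 0.05],
    [1, -0.2, -0.02, -0.05, 0.05],
    [1, -0.2, -0.02, -0.05, 0.05],
    [1, -0.2, -0.02, -0.05, 0.05]
  ]
}}

```text
time: 21.33
ee_pos: [0.57, -0.1262, 0.0684]
eef_rot: [0.66, 0.747, 0.054, -0.056]
ft_force: [-1.8, 20.8, 3.1]
width: 0.001
```

Call:
{"method": "carry_out", "body": {
  "rows": [
    [1, -0.2, -0.02, -0.06, 0.05],
    [1, -0.2, -0.02, -0.06, 0.05],
    [1, -0.2, -0.02, -0.06, 0.05],
    [1, -0.18, -0.02, -0.06, 0.05]
  ]
}}

```text
time: 21.67
ee_pos: [0.5699, -0.1261, 0.0687]
eef_rot: [0.659, 0.746, 0.061, -0.071]
ft_force: [-1.2, 17.2, -0.0]
width: 0.0005
```

Run:
```python
from h import *
go(.568,-.10,.067,95.6)
```

```text
t 21.67 pos [ 0.5699 -0.1261  0.0687] ang 97.12 tilt [ 0.187 -0.003] units [0.84 0.05 0.22] turn 0.3 F [-1.2 17.2 -0. ] w 0.0005
```

Call:
{"method": "carry_out", "body": {
  "rows": [
    [1, 0.2, 0, 0, 0],
    [1, 0.5, 0, 0, 0],
    [1, 0.6, 0, 0, 0],
    [1, 0.6, 0, -0.2, 0],
    [1, 0.3, 0, -0.8, 0],
    [1, 0.3, 0, -0.9, 0],
    [1, 0.3, 0, -0.9, 0],
    [1, 0.3, 0, -0.9, 0],
    [1, 0.3, 0, -0.9, 0],
    [1, 0, 0, 0, 0],
    [1, 0, 0, 0, 0]
  ]
}}

```text
time: 22.58
ee_pos: [0.5584, -0.0486, 0.2287]
eef_rot: [0.661, 0.745, 0.058, -0.068]
ft_force: [-0.5, -0.5, -0.8]
width: 0.0006
```

Run:
```python
from h import *
go(.568,-.10,.2,95.6)
s=read_state(); im=camera("wrist"); cv2.imwrite("pics/w6.png",im[60:330,0:540]); t=camera("top"); cv2.imwrite("pics/t6.png",cv2.resize(t[110:240,200:450],(800,416),interpolation=cv2.INTER_CUBIC))
```

```text
t 22.58 pos [ 0.5584 -0.0486  0.2287] ang 96.83 tilt [ 0.177 -0.004] units [-1.88  0.12  0.63] turn 0.25 F [-0.5 -0.5 -0.8] w 0.0006
```

View pics/w6.png

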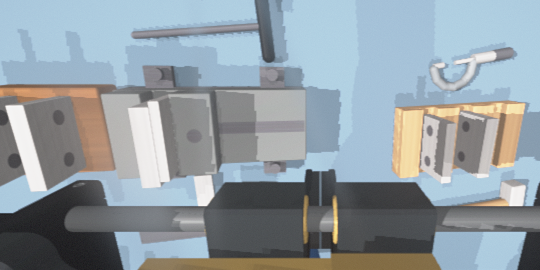

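Run:
```python
from h import *
im=cv2.imread("pics/w6.png"); cv2.imwrite("pics/c6.png",cv2.resize(im[70:195,90:310],(800,455),interpolation=cv2.INTER_CUBIC))
```

```text
(no output)
```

View pics/c6.png

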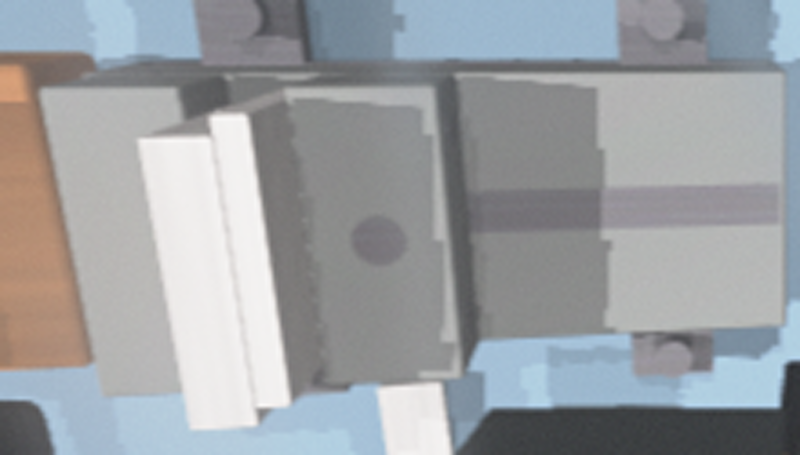

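Run:
```python
from h import *
s=read_state(); K,E=cam("wrist",s); print(s["time"])
def w(c,z): c=np.array(c,float); return ray(np.c_[90+c[:,0]*220/800,60+70+c[:,1]*125/455],z,K,E)[:,:2]
a=np.radians(95.7); u=np.array([np.cos(a),np.sin(a)]); v=np.array([u[1],-u[0]])
for n,c,z in [("p1",[[140,137],[210,137],[256,424],[190,430]],.1),("p2",[[212,113],[250,112],[292,405],[258,409]],.1),("jaw back",[[437,86],[463,378]],.0725),("fixed face",[[182,88]],.0725),("fixed back",[[42,90],[103,394]],.0725)]:
    P=w(c,z); print(n,"along",np.round(P@u*1000,1),"across",np.round(P@v*1000,1),"mean",np.round(P.mean(0)@v*1000,1))
```

```text
22.6833
p1 along [-256.4 -240.6 -240.3 -256.7] across [518.2 518.4 597.  597.6] mean 557.8
p2 along [-239.3 -230.6 -230.6 -239.2] across [512.4 512.2 592.  592.6] mean 552.3
jaw back along [-191.1 -191.2] across [509.2 598.1] mean 553.7
fixed face along [-256.5] across [509.6] mean 509.6
fixed back along [-290.3 -290.3] across [510.  597.3] mean 553.7
```

```bash
python3 -c "
from bench import *
print(close_job())"
```

```text
the job is handed in; nothing more can be done
None
```

The packing is made up and the job is handed in, at 22.7 s on the robot's clock. The plate in the vice felt 17.0 mm. I picked one rack plate from its width in the picture and it felt 9.1 mm, so the two make 26 mm. I did not feel the other two rack plates; in the picture they are about 13 and 17 mm.

I set the 9 mm plate down upright beside the first, then pushed the jaw up by the centre of its back. The push stayed between about 16 and 21 N for about 1.3 s, then I let go and backed clear.

**Last checks, from the wrist picture:**
- **Gaps:** the first plate is flush with the fixed jaw and the jaw is against the 9 mm plate. I measured about 25.3 mm between the jaw faces, which is 26 mm within the camera error.
- **Position:** the plates are square to the jaws. The 9 mm plate is about 1.5 mm off centre and the first plate about 4 mm.
- **Everything else in view:** the other two rack plates, the block plate(s) in view, the hex key and the micrometer still stood or lay in place. I did not look at the last top picture to confirm the rest.

**Two things were off:**
- **Squeeze force:** I only know it through the wrist force, so after jaw and plate drag the plates were probably squeezed with about 10 to 18 N. The push had sagged to 17 N by the end of the hold.
- **Tilt:** the tool tilted about 10° while pushing, but it touched only the back of the jaw.

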